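# Shut and latch the sealed spice chest

### The arm

A 6-joint arm with a two-finger parallel gripper is mounted at the origin on a cart in front of the work surface, level with it; the furniture and walls round the work are solid. World frame = base frame: x ahead of the robot, y to its left, z up, the work surface at z = 0. Lengths are in m, angles in rad, forces in N, time in s.
With the tool pointing down it reaches from about 0.375 to 0.975 m from the base axis. Payload 3.8 kg.
Tool frame: the origin (TCP) lies midway between the tips of the shut fingers; the grasp point (between the pads) lies 19 mm behind it; z points along the fingers, y is the line along which they close (so a half turn about z gives the same grasp; the last joint's range is limited). The gripper opens to 85 mm and grips with 20 to 120 N. Pads are 22 mm wide; open, the fingers measure 114 mm over their backs; the gripper's body (76 mm by 85 mm) begins 54 mm behind the grasp point. The pads swing forward as they close: fully open they stand 13 mm farther back than shut.
Start: joints at [-1.24, 0.264, 1.604, -0, 1.274, -0.037], TCP at [0.243, -0.63, 0.231] pointing down, gripper open.
Joint ranges: [-2.63, 2.63], [-0.94, 2.18], [0.31, 2.57], [-1.31, 4.45], [0, 2.66], [-2.55, 2.55]. Speed limits (rad/s): [2.57, 2.57, 3.14, 3.14, 3.14, 3.14].

### API

Orientations are given as a rotation vector (axis times angle).
In Python, from workcell import read_state, vision, ticket gives the robot as it stands. The module is installed in compiled form; this text tells all that it offers.
- The arm moves only by the tool jog_arm, never from a script. Its arguments are lists of equal length, an entry for each row: "turn": the turn, a rotation vector about the tool's x, y, z in rad, a list of three; "delta_pos": the shift along the tool's x, y, z in m, a list of three; "gripper": the finger opening in m, from 0 to 0.0854. In form: {"turn": [[rx, ry, rz], ...], "delta_pos": [[dx, dy, dz], ...], "gripper": [gripper, ...]}. A call has 1 to 20 rows; each row shifts and turns the commanded pose from where the row before left it, along the tool's axes as they then stand; what a row does not reach is not made up. A row lasts 1/12 s, in which the tool goes at most 41.7 mm and 7.16 degrees, less where a joint would pass 70% of its speed; a pose out of reach is approached as far as the arm can. A call with a gripper value outside its range is refused whole. The fingers move at their own pace and stop on an object; "grip_force" is the grip in N (left out, the last holds). Time passes only in rows, so rows that do not move let the fingers close. It gives the time, the measured TCP pose, the force, the opening and the grip force at its end, in the units of the state.
- read_state(): the state, without advancing time (a new reading comes with each control period).
- vision.read_camera(name): name is "scene" or "top" or "wrist"; returns the picture (400x640x3 uint8, red, green, blue); there is no depth.
- vision.calibration(name): a dict with "vfov" (degrees; the focal length in pixels is half the picture's height over the tangent of half this angle, whatever the lens; pixels are square), "cx", "cy" (the principal point, pixels), "dist" ([k1, k2, p1, p2, k3] as OpenCV has them; the pictures are not rectified), "R" (3x3) and "t" (3): a world point X has camera coordinates R X + t; the wrist camera has in their place "mount" (4x4, takes a point from camera to tool coordinates, whose origin is the TCP and whose axes are the flange's). Camera axes: x right, y down, z forward; pixel columns grow to the right and rows downward; lengths in m; the calibration is good to about 2 mm. A picture is of the moment at which its call begins: read the wrist's pose just before it. calibration takes no time and is no camera call.
- ticket.finish_job(): hands the job in; it is judged then, once.
The state is a dict: "time": time; "q": joint angles; "joint_vel": joint speeds; "joint_torque": joint torques, N m; "tool_pos": TCP position; "tcp_rot": TCP orientation; "wrist_force": force on the tool from outside, world axes, zero at the start; "torque": the same for the moment, N m; "width": opening from 0.0 (shut) to 1.0 (fully open); "grip_force": force on a finger pad.
Only numpy, scipy, OpenCV 4.12 (cv2) and the standard library are available. Lean on these libraries where they do the work, as an engineer would, in place of code of your own. Each camera call takes 0.05 s, during which the arm holds its last target. There are 200 camera calls.

### The job

Shut the spice chest airtight: swing its lid down onto the rubber seal, hook the claw of the brass draw latch over the keeper lip on the lid, then swing the latch lever down over centre until it lies fully home and holds the lid drawn down. Work gently by feel, never forcing the lid, claw or lever, and leave the other things where they stand.

Things in the scene. Friction and masses are not known exactly. Their poses are not given: they have to be found in the camera images.
- chest: Dark-wood spice chest with jars inside, 160 mm deep (its x, to its back), 200 wide (its y, left seen from the robot), 150 high to the rim, z up. Heavy, does not move, but stands elsewhere and turned up to 0.25 rad each time. Origin: centre of its underside. Its front looks to its -x, to the robot, and has a brass draw latch in the middle.
- lid_hinge (a point): Middle of the lid's hinge line, which runs along the chest's y on its back top edge. Lid 22 mm thick, 208 wide; its front face stands 164 mm in front of the hinge, 4 mm beyond the chest's front; a brass knob 22 mm across and 23 tall stands on it, 90 mm behind the front edge.
- lid (a joint): Lid angle, rad: 0 = hard on the rim, grows as it opens (starts 0.35 to 0.75). The stiff hinge holds the lid where it is left; some 3 N at the front edge moves it. Free on its seal it rests at 0.035 to 0.042; drawn down by the latch it reads 0.010 to 0.030.
- seal_front (a point): Middle of the front run of the black rubber seal on the chest's rim. It stands 6.5 mm proud, meets the lid at about 0.042 rad and yields about 6 N per mm.
- lid_front (a point): Middle of the lid's top front edge. Straight below it, on the lid's front face, is the brass keeper: a plate from which a small shelf carries an upturned lip 15 mm wide and 3 thick. The lip's top edge is 16.5 mm below this point.
- keeper_plate (a point): Centre of the outer face of the keeper's back plate, 34 wide x 26 high x 2 mm thick. The hook goes over the lip from in front and above into the pocket between lip and plate, 10 mm deep. The keeper is shimmed: the lip's middle stands 8.5 to 18.5 mm out from this face, different each time and not measured. Find it by touch.
- lever_axis (a point): Middle of the lever's hinge pin, which runs along the chest's y, 18 mm out from the chest's front face and 81 mm above the worktop.
- lever (a joint): Lever angle, rad: 0 = home, hanging straight down the front; grows as its end swings out and up, to 2.4 (starts 1.8 to 2.1). Stays where left; under 1 N moves it. With the hook seated on the lip and the slack taken up it reads about 0.95 to 1.40; with the hook's tip standing on top of the lip, 1.45 to 1.8.
- lever_pad (a point): Where the thumb pushes: on the outer face of the thumb plate (25 mm wide, 16 to 56 mm from the axis, flared end to 64), 46 mm from the axis; this face lies 9.75 mm off the line from the axis down the lever. Once hooked, up to about 7 N here swings the lever down over centre (hardest near lever 0.4); below that it snaps home.
- claw_pivot (a point): Pin on which the claw hangs in the lever, 20 mm from the lever's axis, set 0.40 rad nearer the chest: at lever angle a it is 20 sin(a - 0.4) mm out from the axis and 20 cos(a - 0.4) mm below it.
- claw (a joint): Angle of the claw on its pivot in the lever, rad (starts 2.0 to 2.15; near 0 when latched). The claw leans from upright towards the chest by lever - claw - 0.086 rad (negative = leaning out). It stays where left; under 1 N moves it.
- claw_shank (a point): Centre of the claw's brass shank block, where it is pinched across its width: 22 mm wide (along the chest's y), 10 thick, 26 long, 42 mm from the pivot. z runs along the claw from pivot to hook, x towards the chest when upright. Pinched at 8 to 12 N it turns a little in the fingers when the hook touches; 2 to 3 N is enough to feel that, over 10 N is forcing it.
- claw_end (a point): End of the shank block, 55 mm from the pivot. The hook is screwed in here: inner side of its crown 96.6 +/- 1.3 mm from the pivot (not measured). Hook 20 mm wide: an outer plate 26 mm long, inner side 3 mm outward of the claw's middle line; the crown; a 3 mm thick tip, 5.5 mm from the plate, reaching 6 mm below the crown.
- spice_jar: Loose glass spice jar, 44 mm across, 92 mm tall, left of the chest; origin under its centre. Leave it.
- ramekin: Loose white ramekin, 68 mm across, 45 mm tall, left of the chest's front; origin under its centre. Leave it.
- salt_mill: Loose salt mill, 58 mm across, 150 mm tall, left of the chest's back; origin under its centre. Leave it.
- lime: Loose lime, 60 x 48 mm, right of the chest; origin under its centre. Leave it.

How it is judged:
By the outcome, as a careful person would: the job done as asked, in the order asked, and still so for the second after the job is handed in, with the robot touching nothing.
It also fails if it takes over 72 s, if anything falls off the work surface, if the arm or the gripper's body presses on something with over 40 N, if the wrist force passes 120 N, or if a joint passes its speed limit or range.

## Working session

There is one attempt and no reset: what is moved stays moved. The work goes in short steps, Python scripts to look and compute and a tool call to move; the robot and the scene stay as the last step left them, time stands still between calls to the robot, and variables do not carry over. Pictures are saved under pics/ and viewed, at most 10 in all, crops included, and the job is handed in when it is done.

Besides the shell and the picture viewer there is one more tool, called after "Emit:" by a JSON object that holds its "name" and its "arguments". jog_arm: Moves the arm, as the interface text tells. Its arguments: {"type":"object","properties":{"turn":{"type":"array","items":{"type":"array","items":{"type":"number"}}},"delta_pos":{"type":"array","items":{"type":"array","items":{"type":"number"}}},"gripper":{"type":"array","items":{"type":"number"}},"grip_force":{"type":"number"}},"required":["turn","delta_pos","gripper"]}

```bash
mkdir -p pics
python3 - <<'E'
from workcell import read_state, vision
import cv2, numpy as np
s=read_state(); print({k:np.round(v,3).tolist() for k,v in s.items()})
for n in("scene","top","wrist"):
    im=vision.read_camera(n); cv2.imwrite(f"pics/{n}0.png",im[:,:,::-1])
    c=vision.calibration(n); print(n,{k:np.round(v,4).tolist() for k,v in c.items()})
E
```

```text
{'time': 0.0, 'q': [-1.24, 0.265, 1.605, 0.0, 1.274, -0.037], 'joint_vel': [0.0, -0.002, 0.001, 0.0, -0.0, 0.0], 'joint_torque': [-0.0, -51.511, -36.732, -0.0, 0.013, 0.0], 'tool_pos': [0.242, -0.629, 0.23], 'tcp_rot': [-3.086, -0.574, 0.001], 'wrist_force': [-0.441, -0.824, -0.261], 'torque': [-0.006, -0.026, 0.013], 'grip_force': 0.0, 'width': 1.001}
scene {'vfov': 52.0748, 'cx': 316.565, 'cy': 201.0352, 'dist': [-0.0891, 0.0, 0.0, 0.0, 0.0], 'R': [[0.5545, -0.8318, 0.0252], [-0.3363, -0.2517, -0.9075], [0.7612, 0.4947, -0.4193]], 't': [-0.4007, 0.2918, 0.494]}
top {'vfov': 46.8632, 'cx': 317.4642, 'cy': 194.946, 'dist': [-0.0639, 0.0, 0.0, 0.0, 0.0], 'R': [[0.0232, -0.9997, -0.0071], [-0.9948, -0.0223, -0.0997], [0.0995, 0.0094, -0.995]], 't': [-0.081, 0.6081, 1.0687]}
wrist {'vfov': 58.6459, 'cx': 314.0507, 'cy': 200.5293, 'dist': [0.0223, 0.0, 0.0, 0.0, 0.0], 'mount': [[-0.001, -0.9617, -0.2742, 0.0688], [1.0, -0.001, -0.0003, 0.0004], [0.0, -0.2742, 0.9617, -0.1425], [0.0, 0.0, 0.0, 1.0]]}
```

View pics/scene0.png

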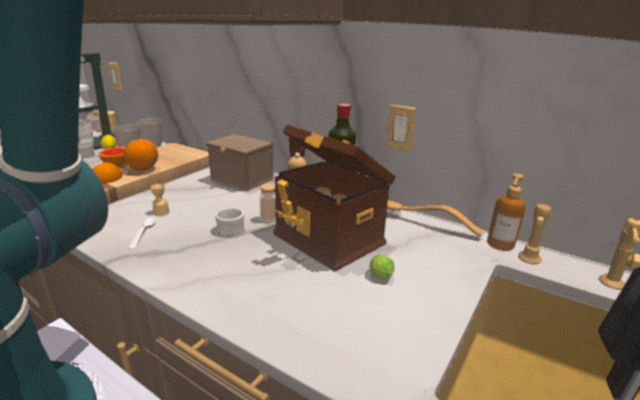

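View pics/top0.png

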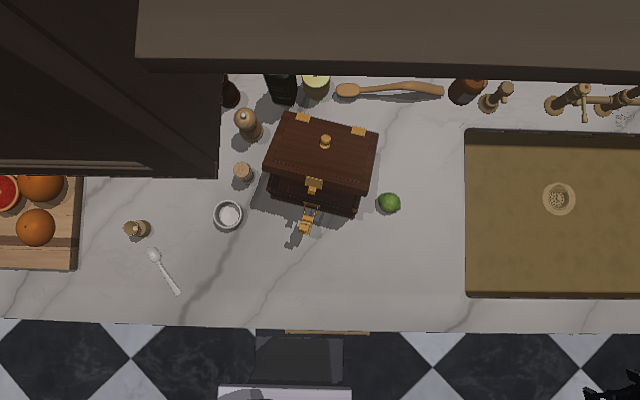

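The chest is at about (320,165) in the top picture, yawed roughly -0.2, with its lid open. The latch is at about (306,222) in the top picture and (290,210) in the scene one. I'll enlarge both.

Run:
```python
import cv2
a=cv2.imread("pics/top0.png")[100:250,230:410]; cv2.imwrite("pics/topz.png",cv2.resize(a,None,fx=4,fy=4,interpolation=cv2.INTER_CUBIC))
a=cv2.imread("pics/scene0.png")[115:265,255:405]; cv2.imwrite("pics/scenez.png",cv2.resize(a,None,fx=4,fy=4,interpolation=cv2.INTER_CUBIC))
```

```text
(no output)
```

View pics/topz.png

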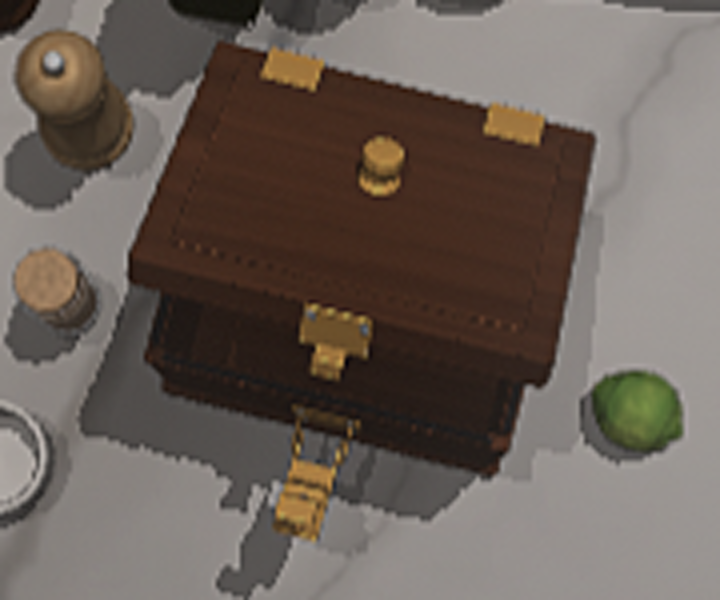

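View pics/scenez.png

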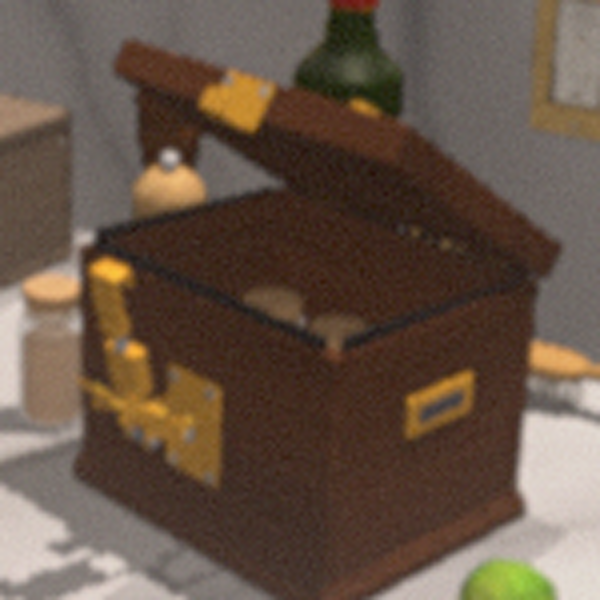

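```bash
cat > h.py <<'E'
import numpy as np, cv2
from workcell import read_state, vision
from scipy.spatial.transform import Rotation as Ro
def ray(n,p,st=None):
    c=vision.calibration(n); f=200/np.tan(np.radians(c["vfov"])/2)
    K=np.array([[f,0,c["cx"]],[0,f,c["cy"]],[0,0,1.]])
    u=cv2.undistortPoints(np.array([[p]],float),K,np.array(c["dist"],float))[0,0]
    d=np.array([*u,1.])
    if n=="wrist":
        M=np.array(c["mount"]); R=Ro.from_rotvec(st["tcp_rot"]).as_matrix()
        o=R@M[:3,3]+st["tool_pos"]; d=R@M[:3,:3]@d
    else:
        R=np.array(c["R"]); o=-R.T@np.array(c["t"]); d=R.T@d
    return o,d/np.linalg.norm(d)
def onz(n,p,z,st=None):
    o,d=ray(n,p,st); return o+d*(z-o[2])/d[2]
def onplane(n,p,q,nn,st=None):
    o,d=ray(n,p,st); return o+d*((q-o)@nn)/(d@nn)
def tri(rs):
    A=sum(np.eye(3)-np.outer(d,d) for o,d in rs); b=sum((np.eye(3)-np.outer(d,d))@o for o,d in rs)
    x=np.linalg.solve(A,b); return x,max(np.linalg.norm((np.eye(3)-np.outer(d,d))@(x-o)) for o,d in rs)
T=lambda x,y:(230+x/4,100+y/4)
S=lambda x,y:(255+x/4,115+y/4)
E
cat > m1.py <<'E'
from h import *
np.set_printoptions(precision=4,suppress=True)
print("cams",ray("top",(320,200))[0],ray("scene",(320,200))[0])
for nm,t in dict(rimFL=(158,358),rimFR=(508,437)).items(): print(nm,onz("top",T(*t),.152))
print("rimFL s",onz("scene",S(92,243),.152),"FR",onz("scene",S(328,345),.152), "BR",onz("scene",S(528,275),.152))
for nm,a,b in [("keeper plate ctr",(335,330),(237,100)),("lid FR top",(556,352),(413,135)),("lid FL top",(136,250),(130,42)),("lid BR top",(595,135),(560,245)),
  ("hook top",(306,467),(110,262)),("block",(300,500),(125,365))]:
    print(nm,*tri([ray("top",T(*a)),ray("scene",S(*b))]))
print("hinges z.165",onz("top",T(292,60),.165),onz("top",T(514,115),.165))
for k in [(170,365),(222,385),(220,487),(168,460)]: print(S(*k))
E
python3 m1.py
```

```text
cams [ 0.5005 -0.0774  1.1234] [-0.0558 -0.5043  0.482 ]
rimFL [0.607  0.0337 0.152 ]
rimFR [ 0.5692 -0.1523  0.152 ]
rimFL s [0.603  0.0272 0.152 ] FR [ 0.5662 -0.147   0.152 ] BR [ 0.7078 -0.1871  0.152 ]
keeper plate ctr [ 0.6116 -0.0613  0.2477] 0.00032185586680925877
lid FR top [ 0.6029 -0.1665  0.2522] 0.00037534606214395126
lid FL top [0.6472 0.0342 0.2551] 3.132578492567795e-05
lid BR top [ 0.7295 -0.195   0.1645] 0.00021520773297661511
hook top [ 0.5449 -0.0409  0.1761] 0.0077612269500552675
block [ 0.5359 -0.0443  0.1236] 0.0022277091820209994
hinges z.165 [ 0.7667 -0.0336  0.165 ] [ 0.7393 -0.1521  0.165 ]
(297.5, 206.25)
(310.5, 211.25)
(310.0, 236.75)
(297.0, 230.0)
```

Emit:
{"name": "jog_arm", "arguments": {"turn": [[0, 0, 0.117], [0, 0, 0.117], [0, 0, 0.117], [0, 0, 0.117], [0, 0, 0.117]], "delta_pos": [[0, 0, -0.014], [0, 0, -0.014], [0, 0, -0.014], [0, 0, -0.014], [0, 0, -0.014]], "gripper": [0, 0, 0, 0, 0]}}

```text
time: 0.57
tool_pos: [0.2426, -0.6295, 0.3013]
tcp_rot: [-3.121, 0.35, 0.001]
wrist_force: [0.4, 0.1, -0.0]
width: 0.302
grip_force: 0.0
```

Emit:
{"name": "jog_arm", "arguments": {"turn": [[0, 0, 0], [0, 0, 0], [0, 0, 0], [0, 0, 0], [0, 0, 0], [0, 0, 0], [0, 0, 0], [0, 0, 0], [0, 0, 0], [0, 0, 0], [0, 0, 0], [0, 0, 0], [0, 0, 0], [0, 0, 0], [0, 0, 0], [0, 0, 0], [0, 0, 0], [0, 0, 0]], "delta_pos": [[0.0152, -0.0351, 0], [0.0152, -0.0351, 0], [0.0152, -0.0351, 0], [0.0152, -0.0351, 0], [0.0152, -0.0351, 0], [0.0152, -0.0351, 0], [0.0152, -0.0351, 0], [0.0152, -0.0351, 0], [0.0152, -0.0351, 0], [0.0152, -0.0351, 0], [0.0152, -0.0351, 0], [0.0152, -0.0351, 0], [0.0152, -0.0351, 0], [0.0152, -0.0351, 0], [0.0152, -0.0351, 0], [0.0152, -0.0351, 0], [0.0152, -0.0351, 0], [0.0152, -0.0351, 0]], "gripper": [0, 0, 0, 0, 0, 0, 0, 0, 0, 0, 0, 0, 0, 0, 0, 0, 0, 0]}}

```text
time: 2.07
tool_pos: [0.6466, -0.07, 0.3009]
tcp_rot: [3.123, -0.34, -0.001]
wrist_force: [-0.0, -0.3, -0.1]
width: -0.001
grip_force: 0.0
```

Emit:
{"name": "jog_arm", "arguments": {"turn": [[0, 0, 0], [0, 0, 0], [0, 0, 0], [0, 0, 0], [0, 0, 0], [0, 0, 0], [0, 0, 0], [0, 0, 0], [0, 0, 0], [0, 0, 0], [0, 0, 0], [0, 0, 0]], "delta_pos": [[0, 0, 0.024], [0, 0, 0.024], [-0.003, 0, 0.006], [-0.003, 0, 0.006], [-0.003, 0, 0.006], [-0.003, 0, 0.006], [-0.003, 0, 0.006], [-0.003, 0, 0.006], [-0.003, 0, 0.006], [-0.003, 0, 0.006], [-0.003, 0, 0.006], [-0.003, 0, 0.006]], "gripper": [0, 0, 0, 0, 0, 0, 0, 0, 0, 0, 0, 0]}}

```text
time: 3.07
tool_pos: [0.6167, -0.0655, 0.1927]
tcp_rot: [3.123, -0.341, 0.001]
wrist_force: [0.4, -0.5, -0.0]
width: -0.001
grip_force: 0.4
```

Run:
```python
from h import *
s=read_state(); print(s["wrist_force"],s["tool_pos"],s["q"])
```

```text
[ 0.42099711 -0.45305795 -0.03130296] [ 0.61666855 -0.0654692   0.19273822] [-1.45917613e-01  1.87347819e-01  1.76933304e+00 -2.98876870e-05
  1.18423762e+00  1.64218178e+00]
```

Emit:
{"name": "jog_arm", "arguments": {"turn": [[0, 0, 0], [0, 0, 0], [0, 0, 0], [0, 0, 0], [0, 0, 0]], "delta_pos": [[0, 0, 0.003], [0, 0, 0.003], [0, 0, 0.003], [0, 0, 0.002], [0, 0, 0.002]], "gripper": [0, 0, 0, 0, 0]}}

```text
time: 3.48
tool_pos: [0.6168, -0.0654, 0.1801]
tcp_rot: [-3.123, 0.34, 0.0]
wrist_force: [-0.3, 0.3, 0.5]
width: -0.0
grip_force: 0.5
```

Run:
```python
from h import *
a=vision.read_camera("scene")[115:265,205:405,::-1]; cv2.imwrite("pics/s2.png",cv2.resize(a,None,fx=4,fy=4,interpolation=cv2.INTER_CUBIC))
```

```text
(no output)
```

View pics/s2.png

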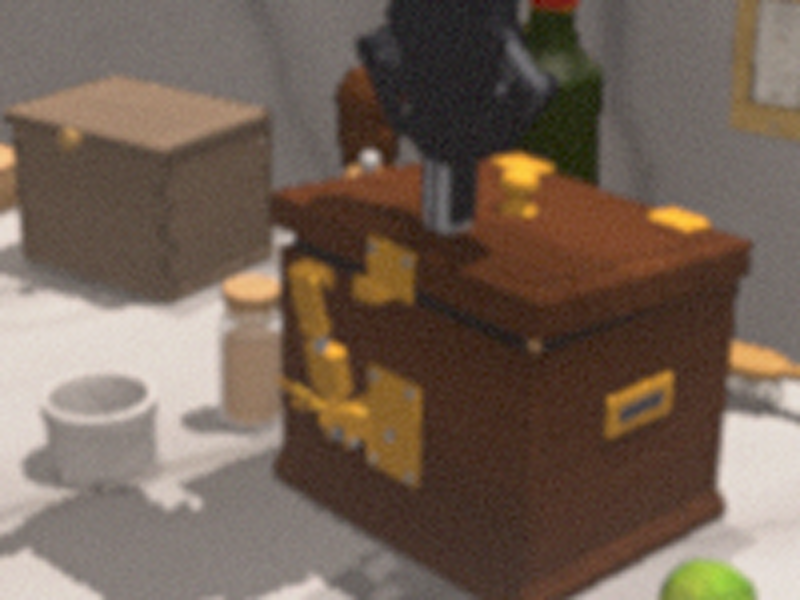

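The lid is almost down, with the fingertip at about (450,230) in the crop near its front edge. The keeper is at (388,270) and the claw block at (333,370). I'll press on in 1 mm steps.

Emit:
{"name": "jog_arm", "arguments": {"turn": [[0, 0, 0], [0, 0, 0], [0, 0, 0]], "delta_pos": [[0, 0, 0.001], [0, 0, 0.001], [0, 0, 0]], "gripper": [0, 0, 0]}}

```text
time: 3.78
tool_pos: [0.6168, -0.0654, 0.1782]
tcp_rot: [-3.123, 0.34, -0.0]
wrist_force: [-0.4, 0.4, 0.7]
width: -0.003
grip_force: 0.0
```

Emit:
{"name": "jog_arm", "arguments": {"turn": [[0, 0, 0], [0, 0, 0]], "delta_pos": [[0, 0, 0.001], [0, 0, 0]], "gripper": [0, 0]}}

```text
time: 3.95
tool_pos: [0.6169, -0.0654, 0.1774]
tcp_rot: [-3.123, 0.34, -0.001]
wrist_force: [0.1, 0.2, 1.0]
width: 0.002
grip_force: 0.2
```

Emit:
{"name": "jog_arm", "arguments": {"turn": [[0, 0, 0], [0, 0, 0]], "delta_pos": [[0, 0, 0.001], [0, 0, 0]], "gripper": [0, 0]}}

```text
time: 4.12
tool_pos: [0.6169, -0.0654, 0.1769]
tcp_rot: [3.123, -0.34, 0.001]
wrist_force: [-1.6, -0.2, 3.2]
width: -0.003
grip_force: 1.7
```

Emit:
{"name": "jog_arm", "arguments": {"turn": [[0, 0, 0], [0, 0, 0]], "delta_pos": [[0, 0, 0.001], [0, 0, 0]], "gripper": [0, 0]}}

```text
time: 4.28
tool_pos: [0.6168, -0.0654, 0.1764]
tcp_rot: [-3.123, 0.34, -0.001]
wrist_force: [-3.0, 0.1, 6.5]
width: -0.002
grip_force: 3.2
```

Emit:
{"name": "jog_arm", "arguments": {"turn": [[0, 0, 0], [0, 0, 0]], "delta_pos": [[0, 0, 0.0005], [0, 0, 0]], "gripper": [0, 0]}}

```text
time: 4.45
tool_pos: [0.6168, -0.0654, 0.1763]
tcp_rot: [-3.123, 0.34, -0.001]
wrist_force: [-4.3, 0.8, 8.2]
width: -0.0
grip_force: 4.1
```

Emit:
{"name": "jog_arm", "arguments": {"turn": [[0, 0, 0], [0, 0, 0], [0, 0, 0], [0, 0, 0], [0, 0, 0], [0, 0, 0], [0, 0, 0], [0, 0.12, 0], [0, 0.12, 0], [0, 0.12, 0], [0, 0.12, 0], [0, 0.12, 0], [0, 0.12, 0], [0, 0.12, 0], [0, 0.12, 0], [0, 0, 0], [0, 0, 0], [0, 0, 0]], "delta_pos": [[0, 0, -0.04], [0, 0, -0.04], [-0.033, 0, 0], [-0.033, 0, 0], [-0.033, 0, 0], [-0.033, 0, 0], [-0.033, -0.002, 0], [0, 0, 0], [0, 0, 0], [0, 0, 0], [0, 0, 0], [0, 0, 0], [0, 0, 0], [0, 0, 0], [0, 0, 0], [-0.0245, 0, 0.017], [-0.0245, 0, 0.017], [0, 0, 0]], "gripper": [0, 0, 0.06, 0.06, 0.06, 0.06, 0.06, 0.06, 0.06, 0.06, 0.06, 0.06, 0.06, 0.06, 0.06, 0.06, 0.06, 0.06]}}

```text
time: 5.95
tool_pos: [0.492, -0.0204, 0.2323]
tcp_rot: [2.726, -0.307, 1.294]
wrist_force: [-0.2, 0.1, 1.0]
width: 0.702
grip_force: 0.0
```

Run:
```python
from h import *
import pickle
s=read_state(); print(s["tool_pos"],s["tcp_rot"],s["q"],s["wrist_force"])
a=vision.read_camera("wrist"); pickle.dump((s,a),open("w1.pkl","wb")); cv2.imwrite("pics/w1.png",a[:,:,::-1])
```

```text
[ 0.49201116 -0.02044557  0.23232381] [ 2.72584443 -0.30667133  1.29443005] [ 0.07952733 -0.59624155  2.5708356  -0.69562618  0.38830708  2.41899922] [-0.15609256  0.10707101  0.98518584]
```

View pics/w1.png

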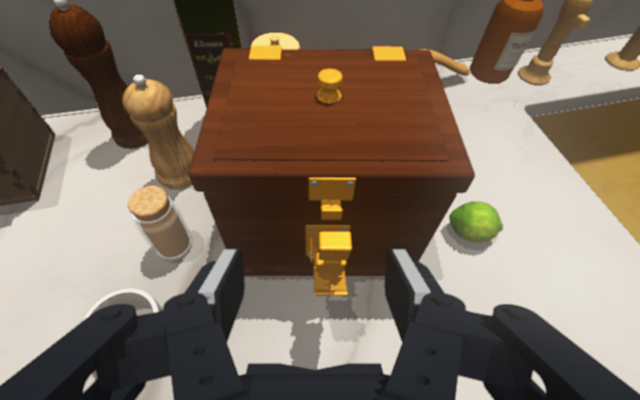

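The lid is down on its seal, with the keeper lip at (331,210), the claw's hook top at (335,240) and the lever end at (330,290). The jar and lime are untouched. Joint 3 is at its limit, so this tilt is too flat here. I'll triangulate the claw.

```bash
cat > m2.py <<'E'
from h import *
import pickle
np.set_printoptions(precision=4,suppress=True)
s,a=pickle.load(open("w1.pkl","rb"))
R=Ro.from_rotvec(s["tcp_rot"]).as_matrix(); print(R, "tilt",np.arccos(-R[2,2]))
S2=lambda x,y:(205+x/4,115+y/4)
W=lambda p:ray("wrist",p,s)
ps=-.2173; X=np.array([np.cos(ps),np.sin(ps),0]);Y=np.array([-np.sin(ps),np.cos(ps),0])
def show(n,p,*e): print(n,p,"cx %.4f cy %.4f"%(p@X,p@Y),*e)
L=onz("wrist",(195,178),.178,s);Rr=onz("wrist",(473,178),.178,s)
show("lidL",L);show("lidR",Rr);d=L-Rr;print("len",np.linalg.norm(d),"yaw",np.arctan2(-d[0],d[1]));show("mid",(L+Rr)/2)
show("hingeL",onz("wrist",(265,53),.172,s));show("hingeR",onz("wrist",(389,53),.172,s)); show("knob",onz("wrist",(330,76),.2,s))
for n,w,c in [("hook crown top",(335,241),(312,265)),("block top?",(330,262),(330,347)),("keeper plate top",(332,182),(391,245)),("lever end",(330,290),(292,385))]:
    show(n,*[(q) for q in tri([W(w),ray("scene",S2(*c))])])
cx,cy=(((L+Rr)/2)@X,((L+Rr)/2)@Y)
E
python3 m2.py
python3 - <<'E'
import cv2
a=cv2.imread("pics/w1.png")[165:315,250:410]; cv2.imwrite("pics/w1z.png",cv2.resize(a,None,fx=4,fy=4,interpolation=cv2.INTER_CUBIC))
E
```

```text
[[ 0.6164 -0.2274  0.7539]
 [-0.135  -0.9737 -0.1833]
 [ 0.7758  0.0112 -0.6309]] tilt 0.8880367681885568
lidL [0.5986 0.0393 0.178 ] cx 0.5760 cy 0.1674
lidR [ 0.5553 -0.1529  0.178 ] cx 0.5752 cy -0.0295
len 0.19694851981446782 yaw -0.22120381846031162
mid [ 0.577  -0.0568  0.178 ] cx 0.5756 cy 0.0689
hingeL [ 0.7469 -0.0326  0.172 ] cx 0.7363 cy 0.1292
hingeR [ 0.7212 -0.1513  0.172 ] cx 0.7368 cy 0.0078
knob [ 0.6613 -0.0743  0.2   ] cx 0.6618 cy 0.0700
hook crown top [ 0.5281 -0.0442  0.18  ] cx 0.5252 cy 0.0707 0.0011590949865428113
block top? [ 0.5373 -0.0464  0.1324] cx 0.5347 cy 0.0705 0.002520266852983733
keeper plate top [ 0.5771 -0.0558  0.177 ] cx 0.5756 cy 0.0700 0.0022779740974769144
lever end [ 0.5185 -0.0407  0.1185] cx 0.5151 cy 0.0721 0.000880804736669304
```

View pics/w1z.png

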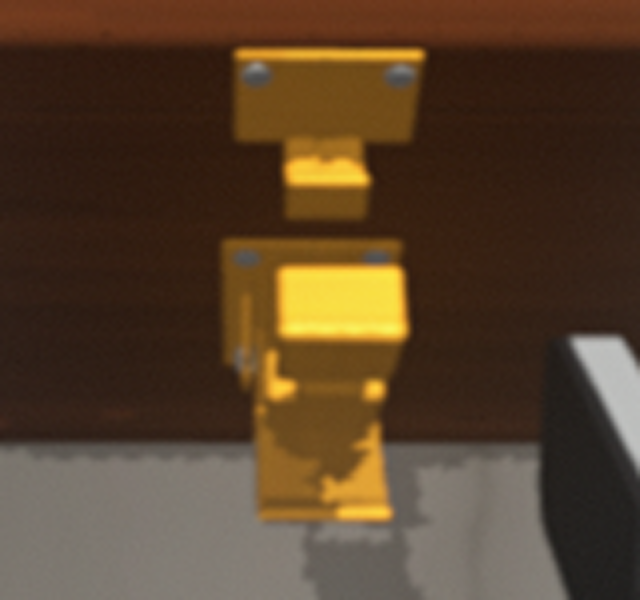

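The zoom shows the lip at about (325,180) and the hook crown at (340,300), facing me. The wrist estimate disagrees with top+scene by about 14 mm. I'll cross-check with the knob in all three views.

```bash
cat > m3.py <<'E'
from m2 import *
def gold(im,box):
    x0,y0,x1,y1=box; c=im[y0:y1,x0:x1].astype(int)
    m=((c[:,:,0]-c[:,:,2]>70)&(c[:,:,1]>90)).astype(np.uint8)
    n,l,st,ct=cv2.connectedComponentsWithStats(m); i=1+np.argmax(st[1:,4]); return ct[i]+[x0,y0],(st[i]+[x0,y0,0,0,0]).tolist()
print("---")
sc=vision.read_camera("scene");tp=vision.read_camera("top")
cv2.imwrite("pics/s3.png",sc[:,:,::-1]);cv2.imwrite("pics/t3.png",tp[:,:,::-1])
ks,b1=gold(sc,(315,145,350,172)); kt,b2=gold(tp,(310,125,345,165)); kw,b3=gold(a,(310,60,350,110))
print(ks,b1,kt,b2,kw,b3)
show("ts",*tri([ray("scene",ks),ray("top",kt)]));show("ws",*tri([ray("scene",ks),W(kw)]));show("wt",*tri([ray("top",kt),W(kw)]));show("all",*tri([ray("top",kt),W(kw),ray("scene",ks)]))
print(read_state()["tool_pos"],read_state()["q"][2])
E
python3 m3.py | sed -n '/---/,$p'
```

```text
---
[334.8247 160.2338] [328, 153, 15, 18, 154] [321.     157.6892] [317, 153, 9, 10, 74] [329.9463  75.7612] [318, 68, 25, 17, 335]
ts [ 0.6711 -0.075   0.1911] cx 0.6715 cy 0.0715 0.001032878875056936
ws [ 0.6706 -0.0769  0.1924] cx 0.6714 cy 0.0694 0.00073382027927722
wt [ 0.6695 -0.0754  0.1945] cx 0.6700 cy 0.0707 0.001320449661619055
all [ 0.6706 -0.0759  0.1924] cx 0.6712 cy 0.0705 0.0018041026262632562
[ 0.4917 -0.0211  0.2344] 2.5703506228238715
```

Emit:
{"name": "jog_arm", "arguments": {"turn": [[0, 0, 0], [0, 0, 0], [0, 0, 0]], "delta_pos": [[0.02, 0.0075, 0.0245], [0.02, 0.0075, 0.0245], [0, 0, 0]], "gripper": [0.06, 0.06, 0.06]}}

```text
time: 6.35
tool_pos: [0.5536, -0.052, 0.2375]
tcp_rot: [2.721, -0.311, 1.303]
wrist_force: [-0.2, 0.3, 0.2]
width: 0.702
grip_force: 0.0
```

```bash
cat > st.py <<'E'
from h import *
ps=-.2173; X=np.array([np.cos(ps),np.sin(ps),0]);Y=np.array([-np.sin(ps),np.cos(ps),0])
s=read_state(); R=Ro.from_rotvec(s["tcp_rot"]).as_matrix(); p=s["tool_pos"]; f=s["wrist_force"]
print("t %.2f cx %.4f cy %.4f z %.4f tilt %.3f roll %.3f yawY %.3f"%(s["time"],p@X,p@Y,p[2],np.arctan2(R[:,2]@X,-R[2,2]),R[2,1],np.arctan2(R[0,1],-R[1,1])))
print("F X %.1f Y %.1f Z %.1f grip %.1f w %.4f"%(f@X,f@Y,f[2],s["grip_force"],s["width"]*.0854),"q",np.round(s["q"],2))
E
python3 st.py
```

```text
t 6.35 cx 0.5518 cy 0.0686 z 0.2375 tilt 0.894 roll 0.010 yawY -0.232
F X -0.3 Y 0.3 Z 0.2 grip 0.0 w 0.0600 q [-0.04 -0.43  2.48 -0.65  0.26  2.31]
```

Emit:
{"name": "jog_arm", "arguments": {"turn": [[0, -0.115, 0], [0, -0.115, 0], [0, -0.115, 0], [0, 0, 0], [0, 0, 0], [0, 0, 0], [0, 0, 0], [0, 0, 0]], "delta_pos": [[0, 0, 0], [0, 0, 0], [0, 0, 0], [-0.0265, -0.001, -0.0162], [-0.0265, -0.001, -0.0162], [-0.0203, 0, 0.033], [-0.0203, 0, 0.033], [0, 0, 0]], "gripper": [0, 0, 0, 0, 0, 0, 0, 0]}}

```text
time: 7.02
tool_pos: [0.4873, -0.0391, 0.1474]
tcp_rot: [2.908, -0.343, 0.873]
wrist_force: [-2.2, -0.4, -2.3]
width: 0.001
grip_force: 0.0
```

```bash
python3 st.py
```

```text
t 7.02 cx 0.4843 cy 0.0669 z 0.1474 tilt 0.585 roll 0.018 yawY -0.240
F X -2.0 Y -0.8 Z -2.3 grip 0.0 w 0.0001 q [-0.04 -0.37  2.48 -0.27  0.47  1.97]
```

Emit:
{"name": "jog_arm", "arguments": {"turn": [[0, 0, 0], [0, 0, 0], [0, 0, 0]], "delta_pos": [[0.0066, -0.0036, -0.01], [0.0167, 0, 0.011], [0, 0, 0]], "gripper": [0, 0, 0]}}

```text
time: 7.27
tool_pos: [0.5174, -0.0404, 0.1715]
tcp_rot: [2.901, -0.342, 0.9]
wrist_force: [0.0, 0.2, 1.3]
width: 0.001
grip_force: 0.0
```

```bash
python3 st.py
```

```text
t 7.27 cx 0.5139 cy 0.0721 z 0.1715 tilt 0.603 roll 0.015 yawY -0.239
F X -0.0 Y 0.2 Z 1.3 grip 0.0 w 0.0000 q [-0.04 -0.33  2.41 -0.26  0.48  1.96]
```

Emit:
{"name": "jog_arm", "arguments": {"turn": [[0, 0, 0], [0, 0, 0], [0, 0, 0], [0, 0, 0], [0, 0, 0]], "delta_pos": [[-0.0057, 0.001, 0.0083], [0.005, 0, 0.0034], [0.005, 0, 0.0034], [0.005, 0, 0.0034], [0.005, 0, 0.0034]], "gripper": [0, 0, 0, 0, 0]}}

```text
time: 7.68
tool_pos: [0.5382, -0.0472, 0.1582]
tcp_rot: [2.903, -0.342, 0.893]
wrist_force: [-0.4, -0.6, 0.6]
width: 0.002
grip_force: 0.1
```

```bash
python3 st.py
```

```text
t 7.68 cx 0.5357 cy 0.0699 z 0.1582 tilt 0.598 roll 0.016 yawY -0.239
F X -0.3 Y -0.7 Z 0.6 grip 0.1 w 0.0002 q [-0.06 -0.26  2.39 -0.27  0.44  1.95]
```

Emit:
{"name": "jog_arm", "arguments": {"turn": [[0, 0, 0], [0, 0, 0], [0, 0, 0]], "delta_pos": [[0.0025, 0, 0.0017], [0.0025, 0, 0.0017], [0, 0, 0]], "gripper": [0, 0, 0]}}

```text
time: 7.93
tool_pos: [0.5437, -0.0486, 0.1575]
tcp_rot: [2.903, -0.342, 0.891]
wrist_force: [-0.3, -0.8, 0.4]
width: -0.001
grip_force: 0.0
```

Run:
```python
from st import *
sc=vision.read_camera("scene")[160:260,240:360,::-1]; cv2.imwrite("pics/s4.png",cv2.resize(sc,None,fx=5,fy=5,interpolation=cv2.INTER_CUBIC))
```

```text
t 7.93 cx 0.5414 cy 0.0698 z 0.1575 tilt 0.597 roll 0.016 yawY -0.239
F X -0.1 Y -0.8 Z 0.4 grip 0.0 w -0.0001 q [-0.06 -0.24  2.38 -0.27  0.43  1.95]
```

View pics/s4.png

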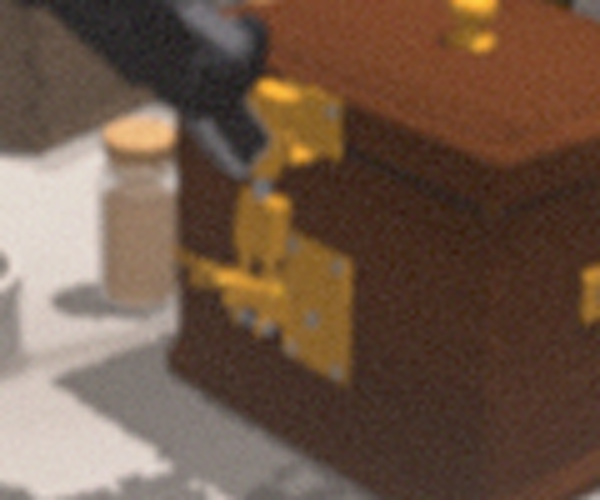

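The claw now stands upright under the fingertip at (245,155), its hook top at (275,92) just in front of the lip at (300,155). I'll creep in until I feel contact.

Emit:
{"name": "jog_arm", "arguments": {"turn": [[0, 0, 0], [0, 0, 0]], "delta_pos": [[0.002, 0, 0.0014], [0.001, 0, 0.0007]], "gripper": [0, 0]}}

```text
time: 8.15
tool_pos: [0.5465, -0.0493, 0.157]
tcp_rot: [2.904, -0.342, 0.89]
wrist_force: [0.5, 0.2, 0.8]
width: -0.002
grip_force: 0.1
```

Emit:
{"name": "jog_arm", "arguments": {"turn": [[0, 0, 0], [0, 0, 0]], "delta_pos": [[0.001, 0, 0.0007], [0.001, 0, 0.0007]], "gripper": [0, 0]}}

```text
time: 8.32
tool_pos: [0.5489, -0.0499, 0.1571]
tcp_rot: [2.904, -0.342, 0.89]
wrist_force: [-0.2, 0.1, -0.4]
width: -0.002
grip_force: 0.1
```

Emit:
{"name": "jog_arm", "arguments": {"turn": [[0, 0, 0], [0, 0, 0]], "delta_pos": [[0.001, 0, 0.0007], [0.001, 0, 0.0007]], "gripper": [0, 0]}}

```text
time: 8.48
tool_pos: [0.5507, -0.0504, 0.1566]
tcp_rot: [2.904, -0.342, 0.888]
wrist_force: [-10.6, 4.1, 6.5]
width: 0.001
grip_force: 6.4
```

Emit:
{"name": "jog_arm", "arguments": {"turn": [[0, 0, 0], [0, 0, 0], [0, 0, 0], [0, 0, 0], [0, 0, 0], [0, 0, 0], [0, 0, 0]], "delta_pos": [[-0.004, 0, -0.0028], [-0.0165, 0, -0.0114], [-0.0165, 0, -0.0114], [0, 0, 0], [0, 0, 0], [0, 0, 0], [0, 0, 0]], "gripper": [0, 0, 0, 0.048, 0.048, 0.048, 0.048]}}

```text
time: 9.07
tool_pos: [0.5086, -0.0399, 0.1582]
tcp_rot: [2.903, -0.342, 0.893]
wrist_force: [-1.0, 0.2, -0.3]
width: 0.554
grip_force: 0.0
```

Run:
```python
from st import *
a=vision.read_camera("wrist")[150:300,235:415,::-1]; cv2.imwrite("pics/w2.png",cv2.resize(a,None,fx=4,fy=4,interpolation=cv2.INTER_CUBIC))
```

```text
t 9.07 cx 0.5052 cy 0.0707 z 0.1582 tilt 0.598 roll 0.016 yawY -0.239
F X -1.0 Y -0.1 Z -0.3 grip 0.0 w 0.0473 q [-0.04 -0.33  2.44 -0.28  0.46  1.97]
```

View pics/w2.png

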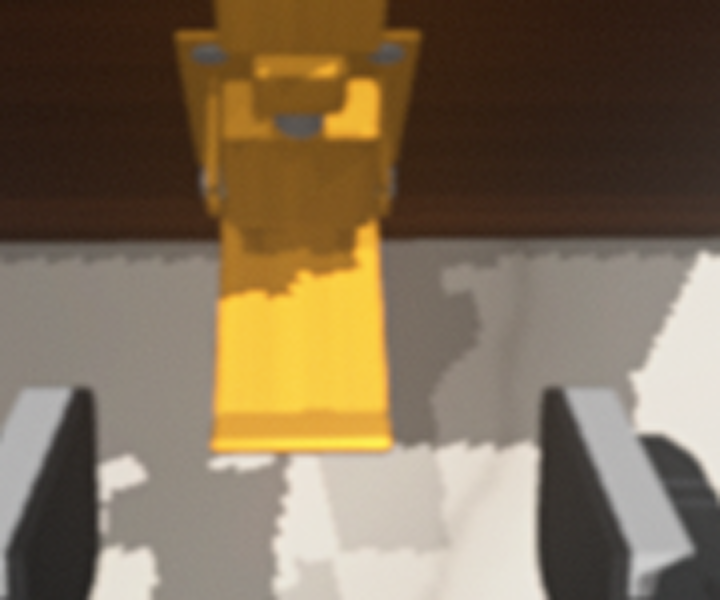

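The lever plate is in view, and the claw block is centred at about x=300, 2 mm left of the finger mid-line. I'll straddle and pinch it.

Emit:
{"name": "jog_arm", "arguments": {"turn": [[0, 0, 0], [0, 0, 0], [0, 0, 0], [0, 0, 0], [0, 0, 0]], "delta_pos": [[0.0218, -0.002, 0.0089], [0, 0, 0.02], [0, 0, 0.02], [0, 0, 0.02], [0, 0, 0]], "gripper": [0.048, 0.048, 0.048, 0.048, 0.048]}}

```text
time: 9.53
tool_pos: [0.5627, -0.0525, 0.1091]
tcp_rot: [2.905, -0.342, 0.882]
wrist_force: [-0.5, 0.0, 0.3]
width: 0.565
grip_force: 0.0
```

Run:
```python
from st import *
sc=vision.read_camera("scene")[140:260,230:370,::-1]; cv2.imwrite("pics/s5.png",cv2.resize(sc,None,fx=5,fy=5,interpolation=cv2.INTER_CUBIC))
```

```text
t 9.53 cx 0.5608 cy 0.0701 z 0.1091 tilt 0.591 roll 0.017 yawY -0.240
F X -0.5 Y -0.1 Z 0.3 grip 0.0 w 0.0482 q [-0.07 -0.12  2.38 -0.36  0.31  2.04]
```

View pics/s5.png

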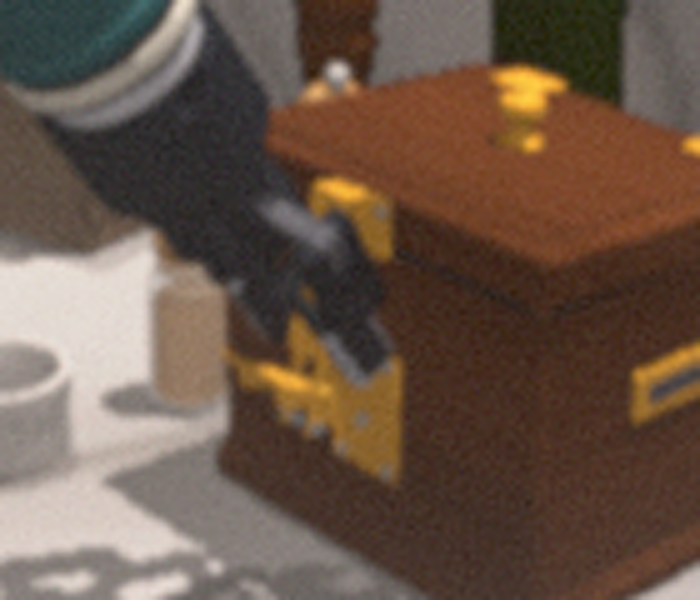

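Emit:
{"name": "jog_arm", "arguments": {"turn": [[0, 0, 0], [0, 0, 0], [0, 0, 0], [0, 0, 0]], "delta_pos": [[0, 0, 0], [0, 0, 0], [0, 0, 0], [0, 0, 0]], "gripper": [0.026, 0.026, 0.026, 0.026], "grip_force": 10}}

```text
time: 9.92
tool_pos: [0.5635, -0.0519, 0.1141]
tcp_rot: [2.903, -0.342, 0.894]
wrist_force: [1.0, -0.8, -0.5]
width: 0.302
grip_force: 0.0
```

```bash
python3 st.py
```

```text
t 9.92 cx 0.5614 cy 0.0708 z 0.1141 tilt 0.599 roll 0.016 yawY -0.239
F X 1.2 Y -0.5 Z -0.5 grip 0.0 w 0.0258 q [-0.07 -0.13  2.38 -0.36  0.32  2.04]
```

Emit:
{"name": "jog_arm", "arguments": {"turn": [[0, 0, 0], [0, 0, 0], [0, 0, 0]], "delta_pos": [[0, 0, 0], [0, 0, 0], [0, 0, 0]], "gripper": [0.02, 0.02, 0.02], "grip_force": 10}}

```text
time: 10.17
tool_pos: [0.5636, -0.0515, 0.1137]
tcp_rot: [2.903, -0.342, 0.894]
wrist_force: [-0.9, 5.5, 3.1]
width: 0.254
grip_force: 21.3
```

```bash
python3 st.py
```

```text
t 10.17 cx 0.5614 cy 0.0712 z 0.1137 tilt 0.599 roll 0.015 yawY -0.239
F X -2.1 Y 5.2 Z 3.1 grip 21.3 w 0.0217 q [-0.07 -0.13  2.38 -0.35  0.31  2.04]
```

Emit:
{"name": "jog_arm", "arguments": {"turn": [[0, 0, 0], [0, 0, 0]], "delta_pos": [[0, -0.001, 0], [0, 0, 0]], "gripper": [0.0215, 0.0215], "grip_force": 10}}

```text
time: 10.33
tool_pos: [0.5635, -0.0512, 0.1132]
tcp_rot: [2.903, -0.341, 0.891]
wrist_force: [-0.3, 0.2, 3.2]
width: 0.253
grip_force: 19.2
```

```bash
python3 st.py
```

```text
t 10.33 cx 0.5613 cy 0.0715 z 0.1132 tilt 0.598 roll 0.016 yawY -0.239
F X -0.4 Y 0.1 Z 3.2 grip 19.2 w 0.0216 q [-0.07 -0.13  2.38 -0.36  0.32  2.05]
```

```bash
cat > path.py <<'E'
import numpy as np
from scipy.optimize import brentq
AX=np.array([.567,.081])
piv=lambda a:AX+20e-3*np.array([-np.sin(a-.4),-np.cos(a-.4)])
def th(a,c): p=piv(a); return np.arctan2(c-p[0],.162-p[1])
rot=lambda v,t:np.array([v[0]*np.cos(t)+v[1]*np.sin(t),-v[0]*np.sin(t)+v[1]*np.cos(t)])  # lean t: top to +x
def run(tcp,T,a0,th0,c,ws):
    v=rot(np.array(tcp)-piv(a0),-th0); P=np.array(tcp);t=th0
    for dz in ws:
        a=brentq(lambda a:piv(a)[1]-(piv(a0)[1]-dz),.5,a0+.01); t2=th(a,c); N=piv(a)+rot(v,t2)
        d=N-P; Tn=T-(t-th0)
        print("drop %.3f a %.2f lean %.3f TCP %.4f %.4f | dx %.4f dz %.4f ry %.4f"%(dz,a,t2,*N,d@[np.cos(Tn),np.sin(Tn)],d@[np.sin(Tn),-np.cos(Tn)],-(t2-t)))
        P=N;t=t2
E
python3 - <<'E'
from path import *
run((.5613,.1132),.598,2.0,.199,.5618,[0,.002,.004,.006,.008,.010,.012,.013,.014,.015,.016,.017])
E
```

```text
drop 0.000 a 2.00 lean 0.182 TCP 0.5608 0.1134 | dx -0.0003 dz -0.0005 ry 0.0171
drop 0.002 a 1.90 lean 0.177 TCP 0.5606 0.1115 | dx -0.0012 dz 0.0015 ry 0.0048
drop 0.004 a 1.80 lean 0.170 TCP 0.5607 0.1096 | dx -0.0011 dz 0.0016 ry 0.0069
drop 0.006 a 1.70 lean 0.161 TCP 0.5608 0.1077 | dx -0.0010 dz 0.0016 ry 0.0090
drop 0.008 a 1.59 lean 0.150 TCP 0.5612 0.1059 | dx -0.0008 dz 0.0017 ry 0.0111
drop 0.010 a 1.48 lean 0.137 TCP 0.5617 0.1040 | dx -0.0007 dz 0.0018 ry 0.0133
drop 0.012 a 1.36 lean 0.121 TCP 0.5624 0.1022 | dx -0.0006 dz 0.0019 ry 0.0159
drop 0.013 a 1.30 lean 0.112 TCP 0.5628 0.1013 | dx -0.0002 dz 0.0010 ry 0.0091
drop 0.014 a 1.24 lean 0.102 TCP 0.5633 0.1004 | dx -0.0002 dz 0.0010 ry 0.0100
drop 0.015 a 1.17 lean 0.091 TCP 0.5639 0.0996 | dx -0.0001 dz 0.0011 ry 0.0111
drop 0.016 a 1.09 lean 0.078 TCP 0.5646 0.0987 | dx -0.0000 dz 0.0011 ry 0.0125
drop 0.017 a 1.01 lean 0.064 TCP 0.5655 0.0978 | dx 0.0001 dz 0.0012 ry 0.0143
```

Emit:
{"name": "jog_arm", "arguments": {"turn": [[0, 0.017, 0], [0, 0.005, 0], [0, 0.007, 0], [0, 0.009, 0], [0, 0, 0]], "delta_pos": [[-0.0003, 0, -0.0005], [-0.0012, 0, 0.0015], [-0.0011, 0, 0.0016], [-0.001, 0, 0.0016], [0, 0, 0]], "gripper": [0.0215, 0.0215, 0.0215, 0.0215, 0.0215]}}

```text
time: 10.75
tool_pos: [0.563, -0.051, 0.107]
tcp_rot: [2.882, -0.338, 0.945]
wrist_force: [3.5, -0.2, -1.5]
width: 0.254
grip_force: 18.3
```

```bash
python3 st.py
```

```text
t 10.75 cx 0.5607 cy 0.0716 z 0.1070 tilt 0.636 roll 0.016 yawY -0.239
F X 3.5 Y 0.6 Z -1.5 grip 18.3 w 0.0217 q [-0.06 -0.12  2.41 -0.48  0.25  2.17]
```

Emit:
{"name": "jog_arm", "arguments": {"turn": [[0, 0.011, 0], [0, 0, 0]], "delta_pos": [[-0.0004, 0, 0.002], [0, 0, 0]], "gripper": [0.0215, 0.0215]}}

```text
time: 10.92
tool_pos: [0.5635, -0.0511, 0.1049]
tcp_rot: [2.876, -0.338, 0.959]
wrist_force: [1.6, -0.1, -2.5]
width: 0.253
grip_force: 18.3
```

```bash
python3 st.py
```

```text
t 10.92 cx 0.5612 cy 0.0715 z 0.1049 tilt 0.646 roll 0.016 yawY -0.239
F X 1.6 Y 0.2 Z -2.5 grip 18.3 w 0.0216 q [-0.06 -0.12  2.42 -0.53  0.24  2.22]
```

Emit:
{"name": "jog_arm", "arguments": {"turn": [[0, 0, 0], [0, 0, 0]], "delta_pos": [[-0.0007, 0, 0.0018], [0, 0, 0]], "gripper": [0.0218, 0.0218]}}

```text
time: 11.08
tool_pos: [0.5643, -0.0514, 0.1034]
tcp_rot: [2.876, -0.338, 0.96]
wrist_force: [1.8, 1.3, -0.3]
width: 0.254
grip_force: 9.4
```

```bash
python3 st.py
```

```text
t 11.08 cx 0.5621 cy 0.0715 z 0.1034 tilt 0.646 roll 0.016 yawY -0.239
F X 1.5 Y 1.7 Z -0.3 grip 9.4 w 0.0217 q [-0.06 -0.12  2.42 -0.54  0.23  2.23]
```

Emit:
{"name": "jog_arm", "arguments": {"turn": [[0, 0, 0], [0, 0, 0]], "delta_pos": [[-0.0003, 0, 0.0012], [0, 0, 0]], "gripper": [0.0218, 0.0218]}}

```text
time: 11.25
tool_pos: [0.5648, -0.0515, 0.1024]
tcp_rot: [2.876, -0.338, 0.96]
wrist_force: [0.8, 1.6, -0.5]
width: 0.255
grip_force: 9.5
```

```bash
python3 st.py
```

```text
t 11.25 cx 0.5627 cy 0.0715 z 0.1024 tilt 0.646 roll 0.016 yawY -0.239
F X 0.4 Y 1.7 Z -0.5 grip 9.5 w 0.0218 q [-0.06 -0.11  2.42 -0.54  0.23  2.23]
```

Emit:
{"name": "jog_arm", "arguments": {"turn": [[0, 0, 0], [0, 0, 0]], "delta_pos": [[-0.0003, 0, 0.0012], [0, 0, 0]], "gripper": [0.0218, 0.0218]}}

```text
time: 11.42
tool_pos: [0.5653, -0.0517, 0.1013]
tcp_rot: [2.876, -0.338, 0.96]
wrist_force: [1.3, 0.8, 0.0]
width: 0.26
grip_force: 9.7
```

```bash
python3 st.py
```

```text
t 11.42 cx 0.5631 cy 0.0714 z 0.1013 tilt 0.646 roll 0.016 yawY -0.239
F X 1.1 Y 1.0 Z 0.0 grip 9.7 w 0.0222 q [-0.06 -0.11  2.42 -0.55  0.23  2.24]
```

Emit:
{"name": "jog_arm", "arguments": {"turn": [[0, 0, 0], [0, 0, 0]], "delta_pos": [[-0.0002, 0, 0.0011], [0, 0, 0]], "gripper": [0.0218, 0.0218]}}

```text
time: 11.58
tool_pos: [0.5657, -0.0518, 0.1003]
tcp_rot: [2.876, -0.338, 0.96]
wrist_force: [1.1, 1.7, 1.3]
width: 0.253
grip_force: 9.9
```

Emit:
{"name": "jog_arm", "arguments": {"turn": [[0, 0, 0], [0, 0, 0]], "delta_pos": [[-0.0001, 0, 0.0011], [0, 0, 0]], "gripper": [0.0218, 0.0218]}}

```text
time: 11.75
tool_pos: [0.5663, -0.0519, 0.0993]
tcp_rot: [2.876, -0.338, 0.96]
wrist_force: [1.6, 1.7, 2.1]
width: 0.258
grip_force: 10.0
```

```bash
python3 st.py
```

```text
t 11.75 cx 0.5642 cy 0.0714 z 0.0993 tilt 0.646 roll 0.016 yawY -0.239
F X 1.2 Y 2.1 Z 2.1 grip 10.0 w 0.0220 q [-0.06 -0.1   2.42 -0.56  0.22  2.25]
```

Emit:
{"name": "jog_arm", "arguments": {"turn": [[0, 0, 0], [0, 0, 0]], "delta_pos": [[0, 0, 0.0009], [0, 0, 0]], "gripper": [0.0218, 0.0218]}}

```text
time: 11.92
tool_pos: [0.5668, -0.052, 0.0987]
tcp_rot: [2.876, -0.338, 0.96]
wrist_force: [-0.8, 2.3, 3.6]
width: 0.258
grip_force: 10.3
```

Emit:
{"name": "jog_arm", "arguments": {"turn": [[0, 0, 0], [0, 0, 0]], "delta_pos": [[0, 0, 0.0009], [0, 0, 0]], "gripper": [0.0218, 0.0218]}}

```text
time: 12.08
tool_pos: [0.5673, -0.0522, 0.098]
tcp_rot: [2.876, -0.338, 0.961]
wrist_force: [-2.0, 3.0, 4.9]
width: 0.254
grip_force: 10.5
```

```bash
python3 st.py
```

```text
t 12.08 cx 0.5652 cy 0.0714 z 0.0980 tilt 0.646 roll 0.016 yawY -0.239
F X -2.6 Y 2.5 Z 4.9 grip 10.5 w 0.0217 q [-0.06 -0.1   2.42 -0.57  0.22  2.26]
```

Emit:
{"name": "jog_arm", "arguments": {"turn": [[0, 0, 0], [0, 0, 0], [0, 0, 0], [0, 0, 0], [0, 0, 0], [0, 0, 0], [0, 0, 0], [0, -0.1, 0], [0, -0.1, 0], [0, 0, 0]], "delta_pos": [[0, 0, 0], [0, 0, 0], [0, 0, 0], [0, 0, -0.02], [0, 0, -0.025], [0, 0, -0.025], [0, 0, -0.02], [0, 0, 0], [0, 0, 0], [0, 0, 0]], "gripper": [0.048, 0.048, 0.048, 0.048, 0.048, 0, 0, 0, 0, 0]}}

```text
time: 12.92
tool_pos: [0.5185, -0.0388, 0.1738]
tcp_rot: [2.977, -0.354, 0.68]
wrist_force: [1.1, -0.6, 1.1]
width: -0.002
grip_force: 0.0
```

```bash
cat > lev.py <<'E'
from st import *
T=np.arctan2(R[:,2]@X,-R[2,2]); P=np.array([p@X,p[2]])
xh=np.array([np.cos(T),np.sin(T)]); zh=np.array([np.sin(T),-np.cos(T)])
def tcp(a,s=.044,g=0):
    C=np.array([.567,.081])+s*np.array([-np.sin(a),-np.cos(a)])+(.00975+g)*np.array([-np.cos(a),np.sin(a)])
    return C-(.011 if T+a<np.pi/2 else -.011)*xh
print("dy %.4f"%-(.0705-p@Y))
def go(L):
    q=P
    for a,g in L:
        n=tcp(a,.044,g); d=n-q; q=n; print("a %.2f TCP %.4f %.4f | %.4f 0 %.4f"%(a,*n,d@xh,d@zh))
E
python3 - <<'E'
from lev import *
go([(1.1,.02),(1.1,.006)]+[(a,0) for a in (1.1,1.0,.9,.8,.7,.6,.5,.4,.3,.2,.1,0,-.05)])
sc=vision.read_camera("scene"); cv2.imwrite("pics/s6.png",sc[:,:,::-1]); w=vision.read_camera("wrist"); cv2.imwrite("pics/w6.png",w[:,:,::-1])
import pickle; pickle.dump((s,sc,w),open("v6.pkl","wb"))
# lever end and hook top by gold mask in scene
m=((sc[:,:,0].astype(int)-sc[:,:,2]>70)&(sc[:,:,1]>90)).astype(np.uint8)
for y in range(165,245,2): 
    r=np.flatnonzero(m[y,255:335]); print(y,(r.min()+255,r.max()+255,len(r)) if len(r) else None,end=' ')
E
```

```text
t 12.92 cx 0.5147 cy 0.0739 z 0.1738 tilt 0.450 roll 0.014 yawY -0.240
F X 1.2 Y -0.4 Z 1.1 grip 0.0 w -0.0001 q [-0.06 -0.26  2.3  -0.15  0.66  1.84]
dy 0.0034
a 1.10 TCP 0.5044 0.0828 | -0.0489 0 0.0775
a 1.10 TCP 0.5107 0.0703 | 0.0003 0 0.0140
a 1.10 TCP 0.5135 0.0649 | 0.0001 0 0.0060
a 1.00 TCP 0.5148 0.0606 | -0.0007 0 0.0045
a 0.90 TCP 0.5166 0.0565 | -0.0002 0 0.0045
a 0.80 TCP 0.5187 0.0526 | 0.0002 0 0.0045
a 0.70 TCP 0.5213 0.0488 | 0.0007 0 0.0045
a 0.60 TCP 0.5242 0.0454 | 0.0011 0 0.0044
a 0.50 TCP 0.5274 0.0423 | 0.0016 0 0.0042
a 0.40 TCP 0.5310 0.0395 | 0.0020 0 0.0041
a 0.30 TCP 0.5348 0.0371 | 0.0024 0 0.0038
a 0.20 TCP 0.5388 0.0350 | 0.0027 0 0.0036
a 0.10 TCP 0.5430 0.0334 | 0.0031 0 0.0033
a 0.00 TCP 0.5473 0.0322 | 0.0034 0 0.0030
a -0.05 TCP 0.5496 0.0318 | 0.0018 0 0.0014
165 (np.int64(333), np.int64(334), 2) 167 (np.int64(331), np.int64(334), 4) 169 (np.int64(332), np.int64(334), 3) 171 None 173 None 175 None 177 (np.int64(298), np.int64(301), 4) 179 (np.int64(299), np.int64(306), 8) 181 (np.int64(298), np.int64(304), 7) 183 (np.int64(292), np.int64(304), 
[... 406 characters left out ...]
nt64(290), np.int64(299), 10) 209 (np.int64(291), np.int64(302), 12) 211 (np.int64(291), np.int64(306), 16) 213 (np.int64(290), np.int64(309), 17) 215 (np.int64(290), np.int64(309), 20) 217 (np.int64(291), np.int64(309), 19) 219 (np.int64(291), np.int64(309), 19) 221 (np.int64(290), np.int64(308), 19) 223 (np.int64(286), np.int64(308), 18) 225 (np.int64(284), np.int64(308), 23) 227 (np.int64(281), np.int64(308), 28) 229 (np.int64(279), np.int64(308), 27) 231 (np.int64(277), np.int64(308), 27) 233 (np.int64(276), np.int64(305), 18) 235 (np.int64(273), np.int64(289), 17) 237 (np.int64(271), np.int64(287), 17) 239 (np.int64(273), np.int64(286), 12) 241 (np.int64(276), np.int64(280), 5) 243 None
```

Run:
```python
from st import *
q=.0705*Y
for n,px,o in [("lever end",(271,237),.0125),("lever end mid",(275,240),0),("hook top left",(292,182.5),.01),("hook top mid",(297,183.5),0),("keeper top L",(299,177),.017)]:
    g=onplane("scene",px,(.0705+o)*Y,Y); d=np.array([.567-g@X,g[2]-.081]); print(n,"cx %.4f z %.4f"%(g@X,g[2]),"r %.4f ang %.3f"%(np.hypot(*d),np.arctan2(d[0],-d[1])))
```

```text
t 13.02 cx 0.5118 cy 0.0732 z 0.1699 tilt 0.448 roll 0.016 yawY -0.241
F X -0.3 Y 0.5 Z -0.5 grip 0.0 w -0.0000 q [-0.06 -0.26  2.31 -0.15  0.66  1.84]
lever end cx 0.5032 z 0.0586 r 0.0677 ang 1.233
lever end mid cx 0.5037 z 0.0568 r 0.0678 ang 1.205
hook top left cx 0.5582 z 0.1662 r 0.0856 ang 3.039
hook top mid cx 0.5629 z 0.1659 r 0.0850 ang 3.094
keeper top L cx 0.5834 z 0.1697 r 0.0902 ang -2.959
```

Emit:
{"name": "jog_arm", "arguments": {"turn": [[0, 0, 0], [0, 0, 0], [0, 0, 0], [0, 0, 0], [0, 0, 0], [0, 0, 0]], "delta_pos": [[-0.0148, 0.0009, 0.0251], [-0.0148, 0.0009, 0.0251], [-0.0148, 0.0009, 0.0251], [0, 0, 0.007], [0, 0, 0.007], [0, 0, 0]], "gripper": [0, 0, 0, 0, 0, 0]}}

```text
time: 13.52
tool_pos: [0.5118, -0.0421, 0.0687]
tcp_rot: [2.978, -0.352, 0.67]
wrist_force: [0.6, 0.2, -0.6]
width: -0.0
grip_force: 0.0
```

Run:
```python
from lev import *
go([(a,0) for a in (1.1,1.0,.9,.8)])
```

```text
t 13.52 cx 0.5088 cy 0.0693 z 0.0687 tilt 0.444 roll 0.016 yawY -0.239
F X 0.6 Y 0.3 Z -0.6 grip 0.0 w -0.0000 q [-0.07 -0.11  2.41 -0.22  0.41  1.91]
dy -0.0012
a 1.10 TCP 0.5134 0.0650 | 0.0025 0 0.0054
a 1.00 TCP 0.5148 0.0607 | -0.0006 0 0.0045
a 0.90 TCP 0.5165 0.0566 | -0.0002 0 0.0045
a 0.80 TCP 0.5187 0.0526 | 0.0003 0 0.0045
```

Emit:
{"name": "jog_arm", "arguments": {"turn": [[0, 0, 0], [0, 0, 0], [0, 0, 0], [0, 0, 0]], "delta_pos": [[0.0025, -0.001, 0.003], [0, 0, 0.0024], [-0.0003, 0, 0.0023], [-0.0003, 0, 0.0022]], "gripper": [0, 0, 0, 0]}}

```text
time: 13.85
tool_pos: [0.5201, -0.0427, 0.0635]
tcp_rot: [2.977, -0.352, 0.678]
wrist_force: [0.0, 0.2, 3.4]
width: 0.003
grip_force: 1.2
```

Emit:
{"name": "jog_arm", "arguments": {"turn": [[0, 0, 0], [0, 0, 0], [0, 0, 0], [0, 0, 0]], "delta_pos": [[-0.0001, 0, 0.0023], [-0.0001, 0, 0.0022], [0.0001, 0, 0.0023], [0.0002, 0, 0.0022]], "gripper": [0, 0, 0, 0]}}

```text
time: 14.18
tool_pos: [0.5227, -0.0437, 0.0541]
tcp_rot: [2.978, -0.353, 0.674]
wrist_force: [-0.7, -0.3, 2.5]
width: -0.0
grip_force: 1.3
```

Run:
```python
from lev import *
go([(a,0) for a in (.7,.6,.5,.4)])
```

```text
t 14.18 cx 0.5198 cy 0.0700 z 0.0541 tilt 0.447 roll 0.016 yawY -0.239
F X -0.6 Y -0.4 Z 2.5 grip 1.3 w -0.0000 q [-0.07 -0.06  2.4  -0.24  0.37  1.93]
dy -0.0005
a 0.70 TCP 0.5213 0.0489 | -0.0010 0 0.0054
a 0.60 TCP 0.5242 0.0454 | 0.0011 0 0.0044
a 0.50 TCP 0.5274 0.0423 | 0.0016 0 0.0042
a 0.40 TCP 0.5310 0.0395 | 0.0020 0 0.0040
```

Emit:
{"name": "jog_arm", "arguments": {"turn": [[0, 0, 0], [0, 0, 0], [0, 0, 0], [0, 0, 0]], "delta_pos": [[-0.0005, 0, 0.0027], [-0.0004, 0, 0.0027], [0.0005, 0, 0.0022], [0.0006, 0, 0.0022]], "gripper": [0, 0, 0, 0]}}

```text
time: 14.52
tool_pos: [0.5259, -0.0449, 0.0443]
tcp_rot: [2.978, -0.353, 0.671]
wrist_force: [-1.0, 0.8, 2.6]
width: 0.002
grip_force: 1.0
```

Emit:
{"name": "jog_arm", "arguments": {"turn": [[0, 0, 0], [0, 0, 0], [0, 0, 0], [0, 0, 0]], "delta_pos": [[0.0008, 0, 0.0021], [0.0008, 0, 0.0021], [0.001, 0, 0.002], [0.001, 0, 0.002]], "gripper": [0, 0, 0, 0]}}

```text
time: 14.85
tool_pos: [0.5326, -0.0466, 0.0386]
tcp_rot: [2.978, -0.353, 0.671]
wrist_force: [-1.2, -0.0, 1.2]
width: 0.004
grip_force: 0.5
```

Run:
```python
from lev import *
go([(a,0) for a in (.3,.2,.1,0)])
```

```text
t 14.85 cx 0.5301 cy 0.0693 z 0.0386 tilt 0.445 roll 0.016 yawY -0.239
F X -1.1 Y -0.3 Z 1.2 grip 0.5 w 0.0003 q [-0.08 -0.    2.38 -0.26  0.33  1.95]
dy -0.0012
a 0.30 TCP 0.5348 0.0371 | 0.0035 0 0.0033
a 0.20 TCP 0.5388 0.0351 | 0.0028 0 0.0036
a 0.10 TCP 0.5430 0.0335 | 0.0031 0 0.0033
a 0.00 TCP 0.5473 0.0323 | 0.0034 0 0.0029
```

Run:
```python
from st import *
sc=vision.read_camera("scene"); cv2.imwrite("pics/s7.png",sc[:,:,::-1])
m=((sc[:,:,0].astype(int)-sc[:,:,2]>70)&(sc[:,:,1]>90)).astype(np.uint8)
for y in range(173,255,2):
    r=np.flatnonzero(m[y,240:325])+240; print(y,(r.min(),r.max(),len(r)) if len(r) else None,end=' ')
```

```text
t 14.85 cx 0.5301 cy 0.0693 z 0.0386 tilt 0.445 roll 0.016 yawY -0.239
F X -1.1 Y -0.3 Z 1.2 grip 0.5 w 0.0003 q [-0.08 -0.    2.38 -0.26  0.33  1.95]
173 None 175 None 177 (np.int64(297), np.int64(299), 3) 179 (np.int64(298), np.int64(302), 5) 181 (np.int64(299), np.int64(307), 9) 183 (np.int64(298), np.int64(304), 7) 185 (np.int64(291), np.int64(307), 15) 187 (np.int64(291), np.int64(307), 17) 189 (np.int64(292), np.int64(307), 16) 191 (np.int64(291), np.int64(307), 16) 193 (np.int64(291), np.int64(301), 11) 195 (np.int64(292), np.int64(297), 6) 197 (np.int64(293), np.int64(297), 4) 199 (np.int64(293), np.int64(297), 5) 201 (np.int64(292), np.int64(298), 7) 203 (np.int64(295), np.int64(297), 3) 205 None 207 (np.int64(292), np.int64(299), 5) 209 (np.int64(293), np.int64(302), 10) 211 (np.int64(292), np.int64(306), 15) 213 (np.int64(293), np.int64(309), 14) 215 (np.int64(293), np.int64(309), 17) 217 (np.int64(291), np.int64(309), 19) 219 (np.int64(292), np.int64(309), 17) 221 (np.int64(295), np.int64(308), 13) 223 (np.int64(297), np.int64(308), 9) 225 (np.int64(294), np.int64(309), 14) 227 (np.int64(294), np.int64(308), 13) 229 (np.int64(292), np.int64(309), 17) 231 (np.int64(291), np.int64(308), 16) 233 (np.int64(289), np.int64(308), 13) 235 (np.int64(288), np.int64(296), 9) 237 (np.int64(289), np.int64(295), 7) 239 (np.int64(290), np.int64(294), 5) 241 (np.int64(291), np.int64(294), 4) 243 (np.int64(290), np.int64(293), 4) 245 (np.int64(289), np.int64(291), 3) 247 (np.int64(287), np.int64(290), 4) 249 (np.int64(286), np.int64(289), 4) 251 None 253 None
```

Emit:
{"name": "jog_arm", "arguments": {"turn": [[0, 0, 0], [0, 0, 0], [0, 0, 0], [0, 0, 0]], "delta_pos": [[0.0017, 0, 0.0016], [0.0018, -0.001, 0.0017], [0.0014, 0, 0.0018], [0.0014, 0, 0.0018]], "gripper": [0, 0, 0, 0]}}

```text
time: 15.23
tool_pos: [0.5419, -0.0478, 0.0356]
tcp_rot: [2.978, -0.353, 0.673]
wrist_force: [0.4, 0.7, 0.1]
width: 0.001
grip_force: 0.0
```

Emit:
{"name": "jog_arm", "arguments": {"turn": [[0, 0, 0], [0, 0, 0]], "delta_pos": [[0.0016, 0, 0.0016], [0.0016, 0, 0.0016]], "gripper": [0, 0]}}

```text
time: 15.4
tool_pos: [0.5465, -0.0488, 0.0345]
tcp_rot: [2.978, -0.353, 0.674]
wrist_force: [0.7, -0.0, -0.4]
width: -0.001
grip_force: 0.0
```

Emit:
{"name": "jog_arm", "arguments": {"turn": [[0, 0, 0], [0, 0, 0]], "delta_pos": [[0.0016, 0, 0.0015], [0.0016, 0, 0.0014]], "gripper": [0, 0]}}

```text
time: 15.57
tool_pos: [0.5485, -0.0497, 0.0323]
tcp_rot: [2.979, -0.353, 0.668]
wrist_force: [-13.1, 4.0, 10.4]
width: 0.001
grip_force: 6.4
```

Run:
```python
from st import *
sc=vision.read_camera("scene"); cv2.imwrite("pics/s8.png",sc[:,:,::-1])
m=((sc[:,:,0].astype(int)-sc[:,:,2]>70)&(sc[:,:,1]>90)).astype(np.uint8)
for y in range(177,263,2):
    r=np.flatnonzero(m[y,240:325])+240; print(y,(r.min(),r.max(),len(r)) if len(r) else None,end=' ')
```

```text
t 15.57 cx 0.5464 cy 0.0697 z 0.0323 tilt 0.443 roll 0.017 yawY -0.240
F X -13.7 Y 1.1 Z 10.4 grip 6.4 w 0.0000 q [-0.08  0.04  2.35 -0.26  0.32  1.95]
177 None 179 (np.int64(299), np.int64(303), 5) 181 (np.int64(298), np.int64(307), 10) 183 (np.int64(298), np.int64(304), 7) 185 (np.int64(291), np.int64(307), 17) 187 (np.int64(291), np.int64(307), 17) 189 (np.int64(292), np.int64(307), 16) 191 (np.int64(292), np.int64(307), 16) 193 (np.int64(292), np.int64(301), 10) 195 (np.int64(293), np.int64(297), 5) 197 (np.int64(294), np.int64(297), 4) 199 (np.int64(294), np.int64(298), 5) 201 (np.int64(294), np.int64(298), 5) 203 None 205 (np.int64(294), np.int64(294), 1) 207 (np.int64(294), np.int64(300), 6) 209 (np.int64(295), np.int64(302), 8) 211 (np.int64(296), np.int64(306), 11) 213 (np.int64(295), np.int64(309), 11) 215 (np.int64(294), np.int64(309), 16) 217 (np.int64(292), np.int64(309), 18) 219 (np.int64(299), np.int64(309), 11) 221 (np.int64(300), np.int64(308), 9) 223 (np.int64(304), np.int64(308), 5) 225 (np.int64(303), np.int64(309), 7) 227 (np.int64(300), np.int64(309), 10) 229 (np.int64(299), np.int64(308), 8) 231 (np.int64(298), np.int64(308), 11) 233 (np.int64(296), np.int64(305), 7) 235 (np.int64(295), np.int64(300), 6) 237 (np.int64(295), np.int64(300), 6) 239 (np.int64(296), np.int64(300), 5) 241 (np.int64(297), np.int64(300), 4) 243 (np.int64(296), np.int64(297), 2) 245 (np.int64(295), np.int64(297), 3) 247 (np.int64(293), np.int64(297), 5) 249 (np.int64(294), np.int64(296), 3) 251 None 253 None 255 None 257 None 259 None 261 None
```

Emit:
{"name": "jog_arm", "arguments": {"turn": [[0, 0, 0], [0, 0, 0], [0, 0, 0], [0, 0, 0], [0, 0, 0], [0, 0, 0], [0, 0, 0]], "delta_pos": [[-0.005, 0, -0.0024], [-0.022, 0, -0.0105], [-0.022, 0, -0.0105], [0.015, 0, -0.0317], [0.015, 0, -0.0317], [0, 0, -0.03], [0, 0, 0]], "gripper": [0, 0, 0, 0, 0, 0, 0]}}

```text
time: 16.2
tool_pos: [0.4883, -0.0321, 0.1378]
tcp_rot: [2.975, -0.353, 0.692]
wrist_force: [0.8, 0.3, 0.2]
width: -0.006
grip_force: 0.0
```

Run:
```python
from st import *
import pickle
sc=vision.read_camera("scene"); cv2.imwrite("pics/s9.png",sc[:,:,::-1])
m=((sc[:,:,0].astype(int)-sc[:,:,2]>70)&(sc[:,:,1]>90)).astype(np.uint8)
for y in range(179,263,3):
    r=np.flatnonzero(m[y,240:325])+240; print(y,(r.min(),r.max(),len(r)) if len(r) else None,end=' ')
b=[y for y in range(235,270) if m[y,280:312].sum()>2]; y=max(b); x=np.flatnonzero(m[y,280:312]).mean()+280
g=onplane("scene",(x,y),.0705*Y,Y); print("\nlever bottom px",x,y,"cx %.4f z %.4f"%(g@X,g[2]))
old=cv2.imread("pics/s3.png")[:,:,::-1]
for n,(x0,y0,x1,y1) in dict(ramekin=(214,205,246,238),jar=(258,180,273,222),lime=(365,250,400,285)).items():
    print(n,"mean diff",np.abs(old[y0:y1,x0:x1].astype(int)-sc[y0:y1,x0:x1]).mean())
```

```text
t 16.20 cx 0.4837 cy 0.0739 z 0.1378 tilt 0.459 roll 0.013 yawY -0.239
F X 0.7 Y 0.4 Z 0.2 grip 0.0 w -0.0005 q [-0.05 -0.29  2.4  -0.17  0.59  1.88]
179 (np.int64(299), np.int64(303), 5) 182 (np.int64(298), np.int64(307), 8) 185 (np.int64(271), np.int64(307), 20) 188 (np.int64(271), np.int64(307), 21) 191 (np.int64(292), np.int64(307), 16) 194 (np.int64(292), np.int64(297), 6) 197 (np.int64(295), np.int64(297), 3) 200 (np.int64(294), np.int64(298), 5) 203 None 206 (np.int64(293), np.int64(299), 3) 209 (np.int64(294), np.int64(303), 10) 212 (np.int64(295), np.int64(309), 12) 215 (np.int64(293), np.int64(309), 17) 218 (np.int64(291), np.int64(309), 18) 221 (np.int64(292), np.int64(309), 18) 224 (np.int64(293), np.int64(308), 13) 227 (np.int64(291), np.int64(308), 15) 230 (np.int64(291), np.int64(308), 15) 233 (np.int64(291), np.int64(305), 12) 236 (np.int64(291), np.int64(300), 10) 239 (np.int64(291), np.int64(300), 10) 242 (np.int64(291), np.int64(298), 8) 245 (np.int64(290), np.int64(297), 8) 248 (np.int64(292), np.int64(297), 6) 251 None 254 None 257 None 260 None 
lever bottom px 295.0 249 cx 0.5581 z 0.0132
ramekin mean diff 2.5422979797979797
jar mean diff 45.86190476190476
lime mean diff 2.721360544217687
```

```bash
python3 -c "
from workcell import ticket; print(ticket.finish_job())"
```

```text
the job is handed in; nothing more can be done
None
```

The chest is shut and handed in: the lid is on its seal, the claw is hooked over the lip, and the lever has snapped home. Contact forces peaked briefly at about 11 N when the hook met the lip and 17 N against the lever's home stop. The ramekin and lime match their earlier pictures; the jar did not match in its last comparison (probably the arm in view) and, like the salt mill, was not checked again.

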